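Ring for the till and hold a deck box up to the scanner

TASK

A customer is buying the plain, thick deck box that stands in the display tray. Your hand will be full afterwards, so first ring the near counter bell with a full press of its plunger to call a colleague to the till; then lift the deck box out of the tray, leaving the thin packs standing in it, and hold it upright in the air about 10 cm in front of the window of the hands-free scanner, its barcode sticker squarely facing the window and level with the middle of it. Do not touch the scanner or knock anything on the counter about, and finish while still holding the box there, steady, so that the sale can be rung up.

Things in the scene. Friction and masses are not known exactly. Their poses are not given: they have to be found in the camera images.
- bell_plunger (a joint): plunger of the silver dome call bell (87 mm across its black foot, 58 mm high, loose) on the near part of the counter between tray and till; a like bell far off at the back corner is not meant. 0 up, 0.004 m pressed down to its stop; spring return, about 8 N at the stop. A press straight down on the brass knob with the shut fingertips works it.
- bell_top (a point): centre of the top of the bell's brass plunger knob (14 mm across, 58 mm above the counter when up); moves down with it
- deck_box: plain black plastic deck box, the only thick box in the tray: 70 mm wide (its x), 40 mm thick (y), 94 mm high (z), about 0.14 kg, rigid. Origin: centre of its underside, 2 mm above the counter. White barcode sticker on its broad +y face, which at the start looks to the robot's left (within 20 deg). 30 mm or more is free for a finger on both broad sides: take the top 30 mm from above
- barcode (a point): centre of the barcode sticker (44 x 30 mm), on the deck box's broad +y face: 36 mm above the underside of the box, 58 mm below its top, midway across its width, 20 mm off its mid-plane
- scan_window (a point): centre of the scanner's upright dark window (54 x 50 mm), 150 mm above the counter, on the front of the scanner's head, 30 mm in front of the axis of the stand. Axes are those of the scanner: its -x is the level direction in which the window looks (towards the robot's side of the counter), y is level across the window, z up
- scanner: hands-free scanner fixed on the counter: round foot 90 mm across, thin post, black head 74 mm wide, 84 mm high, about 65 mm deep, its top 192 mm above the counter. Origin under the post at counter level; the window looks along its -x
- display_tray: loose open red card tray, 201 mm (its x) by 125 mm (y), thin walls: front (+y, towards the robot) 57 mm high, back 122 mm, sides sloping between. Origin: centre of its underside. Deck box and a thin pack stand side by side in it, 84 mm between centres, broad faces to the tray's short sides (which is left varies); another thin pack stands along the back wall
- thin_pack_a: thin pack beside the deck box in the tray, printed, 74 x 19 x 98 mm, origin at the centre of its underside, z up; leave it standing
- thin_pack_b: thin pack along the tray's back wall, printed, 74 x 19 x 98 mm, origin at the centre of its underside, z up; leave it standing
- bell: the bell itself, origin at the centre of its foot, z up
- dice_tin: round tin, 68 mm across, 46 mm high, near the scanner; leave alone
- travel_game: game box 116 x 60 x 68 mm between bell and till; leave alone
- note_pad: note pad 78 x 104 x 12 mm at the right front of the counter; leave alone
- tape_roll: roll of tape, 58 mm across, 24 mm high, behind the tray to the right; leave alone
Not all that is in view belongs to the job. Leave any green look-alike of the deck_box alone.

How it is judged:
By the outcome, as a careful person would: the job done as asked, in the order asked, and still so for the second after the job is handed in, while the arm keeps its last pose, push and grip.
It also fails if it takes over 50 s, if anything falls off the work surface, if the arm or the gripper's body presses on something with over 40 N, if the wrist force passes 120 N, or if a joint passes its speed limit or range.

ROBOT

A 7-joint arm with a two-finger parallel gripper is mounted at the origin on a cart in front of the work surface, level with it; the furniture and walls round the work are solid. World frame = base frame: x ahead of the robot, y to its left, z up, the work surface at z = 0. Lengths are in m, angles in degrees, forces in N, time in s.
With the tool pointing down it reaches from about 0.425 to 0.925 m from the base axis. Payload 6.8 kg.
Tool frame: the origin (TCP) lies midway between the tips of the shut fingers; the grasp point (between the pads) lies 19 mm behind it (manip.grip_depth is the distance from the TCP to the grasp point, in m); z points along the fingers, y is the line along which they close (so a half turn about z gives the same grasp; the last joint's range is limited). The gripper opens to 85 mm and grips with 20 to 120 N. Pads are 22 mm wide; open, the fingers measure 114 mm over their backs; the gripper's body (76 mm by 85 mm) begins 54 mm behind the grasp point. The pads swing forward as they close: fully open they stand 13 mm farther back than shut.
Start: joints at [-76.839, 27.33, 1.283, 89.118, -0.659, 63.558, -4.761], TCP at [0.224, 0.637, 0.231] pointing down, gripper open.
Joint ranges: [-169.35, 169.35], [-19.33, 120.38], [-80.79, 83.38], [13.8, 139.57], [-78.32, 258.32], [9.67, 109.79], [-169.56, 169.56]. Speed limits (degrees/s): [136.94, 136.94, 180, 180, 180, 180, 180].

INTERFACE

Orientations are given as [roll, pitch, yaw] about the fixed x, y, z axes, in that order (R = Rz(yaw) Ry(pitch) Rx(roll)).
In Python, from station import manip, snapshot, spot_in, regions_of gives the robot as it stands. The module is installed in compiled form; this text tells all that it offers.
- The arm moves only by the tool servo_tool, never from a script. Its argument "moves" is a list of rows, each a list of 6 numbers: the shift along the tool's x, y, z in cm, then the turn, a rotation vector about the tool's x, y, z in rad. In form: [[x, y, z, rx, ry, rz], ...]. A call has 1 to 5 rows; each row is the pose to reach, as a shift and turn from the pose commanded when the call began, along the tool's axes at that moment; what a row does not reach only later rows make up. A row lasts 1/12 s, in which the tool goes at most 41.7 mm and 7.16 degrees, less where a joint would pass 70% of its speed; a pose out of reach is approached as far as the arm can. A call with a gripper value outside its range is refused whole. "fingers" is the finger opening in cm, from 0 to 8.54, set as the call begins (left out, the last holds). The fingers move at their own pace and stop on an object; "newtons" is the grip in N (left out, the last holds). Time passes only in rows, so rows that repeat a pose let the fingers close. It gives the time, the measured TCP pose, the force, the opening and the grip force at its end, in the units of the state.
- manip.get_obs(): the state, without advancing time (a new reading comes with each control period).
- snapshot(name): name is "side" or "top"; returns a dict with "color" (400x640x3 uint8, red, green, blue), "K" (3x3 intrinsics, pixels), "rvec" (rotation vector, rad) and "tvec" (3), from world to camera coordinates, as OpenCV has them. Camera axes: x right, y down, z forward; pixel columns grow to the right and rows downward; lengths in m; the calibration is good to about 2 mm. A picture is of the moment at which its call begins. There is no depth.
- manip.job_done(): hands the job in; it is judged then, once.
Trained networks look in the newest picture that a camera, given by its name, has taken for a name from the list of things; names that differ only in an ending like _2 or _b are one class to them, and where a whole thing is asked for, a point or a joint stands for the part that bears it (a point fixed in the world has none). Each returns a list of dicts, best first, with "confidence" (0 to 1); they miss things now and then, are a little off and sometimes report something else, mostly with a low value. They report only what shows in the picture. A call takes as long as a camera call. They do not tell look-alikes from the thing itself.
- spot_in(query, camera): "rect" ([centre column, centre row, width, height] in pixels, round what is visible of it).
- regions_of(query, camera): "region" (400x640 bool, what is visible of it) and "rect" ([centre column, centre row, width, height] in pixels, round what is visible of it).
The state is a dict: "time": time; "qpos": joint angles; "qvel": joint speeds; "joint_torque": joint torques, N m; "ee_pos": TCP position; "tool_rot": TCP orientation; "ft_force": force on the tool from outside, world axes, zero at the start; "moment": the same for the moment, N m; "finger_gap": opening from 0.0 (shut) to 1.0 (fully open); "grip_force": force on a finger pad.
Only numpy, scipy, OpenCV 4.12 (cv2) and the standard library are available. Lean on these libraries where they do the work, as an engineer would, in place of code of your own. Each camera call takes 0.05 s, during which the arm holds its last target. There are 200 camera calls.

## Working session

There is one attempt and no reset: what is moved stays moved. The work goes in short steps, Python scripts to look and compute and a tool call to move; the robot and the scene stay as the last step left them, time stands still between calls to the robot, and variables do not carry over. Pictures are saved under pics/ and viewed, at most 10 in all, crops included, and the job is handed in when it is done.

Besides the shell and the picture viewer there is one more tool, called as a command line: name --pt "numbers of a row" for each row, then --argument value for the rest. servo_tool: Moves the arm, as the interface text tells. Its arguments: {"type":"object","properties":{"moves":{"type":"array","items":{"type":"array","items":{"type":"number"}}},"fingers":{"type":"number"},"newtons":{"type":"number"}},"required":["moves"]}

```bash
mkdir -p pics
cat > h.py <<'E'
import numpy as np, cv2
from station import manip, snapshot, spot_in, regions_of
def ray(s,u,v):
    R=cv2.Rodrigues(np.array(s["rvec"],float))[0]; t=np.array(s["tvec"],float).ravel()
    d=R.T@np.linalg.inv(s["K"])@np.array([u,v,1.]); return -R.T@t,d
def at_z(s,u,v,z):
    c,d=ray(s,u,v); return c+d*(z-c[2])/d[2]
def proj(s,P):
    return cv2.projectPoints(np.array(P,float).reshape(-1,3),np.array(s["rvec"],float),np.array(s["tvec"],float),np.array(s["K"],float),None)[0].reshape(-1,2)
def tri(s1,p1,s2,p2):
    (c1,d1),(c2,d2)=ray(s1,*p1),ray(s2,*p2)
    k=np.linalg.lstsq(np.c_[d1,-d2],c2-c1,rcond=None)[0]
    a,b=c1+d1*k[0],c2+d2*k[1]; return (a+b)/2,np.linalg.norm(a-b)
E
python3 - <<'E'
from h import *
np.set_printoptions(precision=3,suppress=True)
for n in("side","top"):
    s=snapshot(n); cv2.imwrite(f"pics/{n}0.png",s["color"][:,:,::-1]); print(n,ray(s,320,200))
    for q in("bell","bell_top","deck_box","barcode","scanner","scan_window","display_tray","thin_pack_a","dice_tin","travel_game"):
        try: print(q,[(np.round(r["rect"]).astype(int).tolist(),round(r["confidence"],2)) for r in spot_in(q,n)[:3]])
        except Exception as e: print(q,e)
print(manip.get_obs())
E
```

```text
side (array([ 0.119, -0.821,  0.921]), array([ 0.378,  0.626, -0.682]))
bell [([266, 185, 33, 22], 0.97)]
bell_top []
deck_box [([260, 217, 33, 35], 0.94), ([329, 266, 29, 40], 0.77), ([264, 185, 34, 24], 0.48)]
barcode [([261, 216, 31, 38], 0.91), ([328, 265, 32, 44], 0.64)]
scanner [([300, 150, 28, 65], 0.62)]
scan_window [([302, 151, 28, 65], 0.7)]
display_tray [([327, 253, 75, 95], 0.89)]
thin_pack_a [([311, 241, 29, 35], 0.93), ([342, 248, 25, 47], 0.67), ([408, 251, 21, 28], 0.2)]
dice_tin [([346, 194, 24, 24], 0.7)]
travel_game [([238, 161, 34, 34], 0.63)]
top (array([ 0.48 , -0.048,  1.032]), array([ 0.111,  0.044, -0.993]))
bell [([260, 231, 29, 33], 0.65)]
bell_top []
deck_box [([316, 261, 25, 31], 0.98), ([409, 238, 25, 30], 0.61)]
barcode [([409, 238, 24, 31], 0.82), ([316, 264, 21, 25], 0.72)]
scanner [([256, 178, 47, 40], 0.72), ([408, 237, 24, 30], 0.56)]
scan_window [([256, 180, 47, 40], 0.65)]
display_tray [([394, 230, 81, 49], 0.79)]
thin_pack_a [([398, 216, 34, 11], 0.87), ([379, 237, 15, 31], 0.71)]
dice_tin [([323, 167, 23, 25], 0.65)]
travel_game [([210, 242, 24, 46], 0.72)]
{'time': 1.1, 'qpos': array([-76.838,  27.331,   1.283,  89.118,  -0.66 ,  63.558,  -4.761]), 'qvel': array([ 0.   , -0.038,  0.032, -0.026,  0.052,  0.127, -0.063]), 'joint_torque': array([ -0.   , -59.634,   1.607, -28.155,   0.013,   0.002,  -0.   ]), 'ee_pos': array([0.224, 0.637, 0.231]), 'tool_rot': array([-180.   ,   -0.002,  160.643]), 'ft_force': array([0.132, 0.28 , 0.233]), 'moment': array([ 0.001, -0.039,  0.015]), 'grip_force': 0.0, 'finger_gap': 0.9966959985245459}
```

View pics/side0.png

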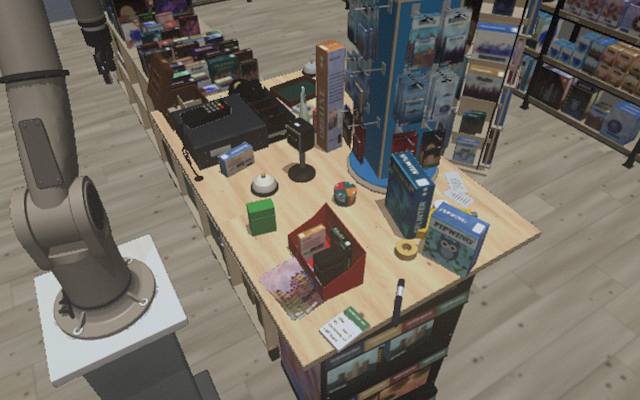

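View pics/top0.png

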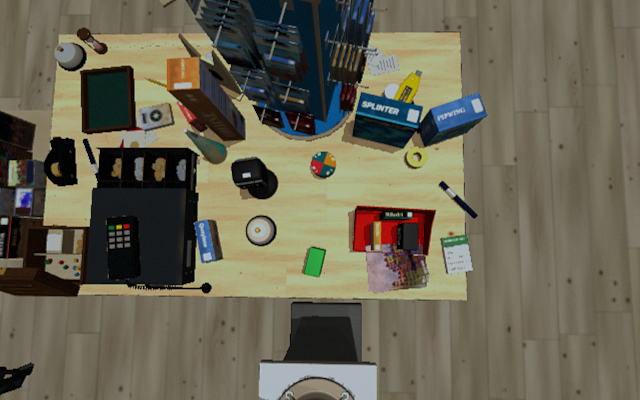

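Side view: bell at (264,184), scanner head about (300,135), black deck box in the tray about (329,265), green look-alike at (261,217). Top view: bell (260,231), scanner (250,175), deck box (409,238), green look-alike (314,261). I'll zoom in on these.

Run:
```python
import cv2,numpy as np
t=cv2.imread("pics/top0.png"); s=cv2.imread("pics/side0.png")
def c(i,x0,y0,w,h,k=8): return cv2.resize(i[y0:y0+h,x0:x0+w],None,fx=k,fy=k,interpolation=cv2.INTER_CUBIC)
A=np.hstack([c(t,345,200,95,70,4.21)[:295,:400],c(t,225,150,60,44,6.67)[:293].repeat(1,0)[:295] if 0 else cv2.resize(t[150:150+44+1,225:286],(400,295),interpolation=cv2.INTER_CUBIC)])
A=cv2.resize(A,(800,295))
B=np.hstack([cv2.resize(s[205:301,285:370],(400,305),interpolation=cv2.INTER_CUBIC),cv2.resize(s[115:195,240:345],(400,305),interpolation=cv2.INTER_CUBIC)])
cv2.imwrite("pics/z1.png",cv2.convertScaleAbs(np.vstack([A,B]),alpha=1.5,beta=15))
```

```text
(no output)
```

View pics/z1.png

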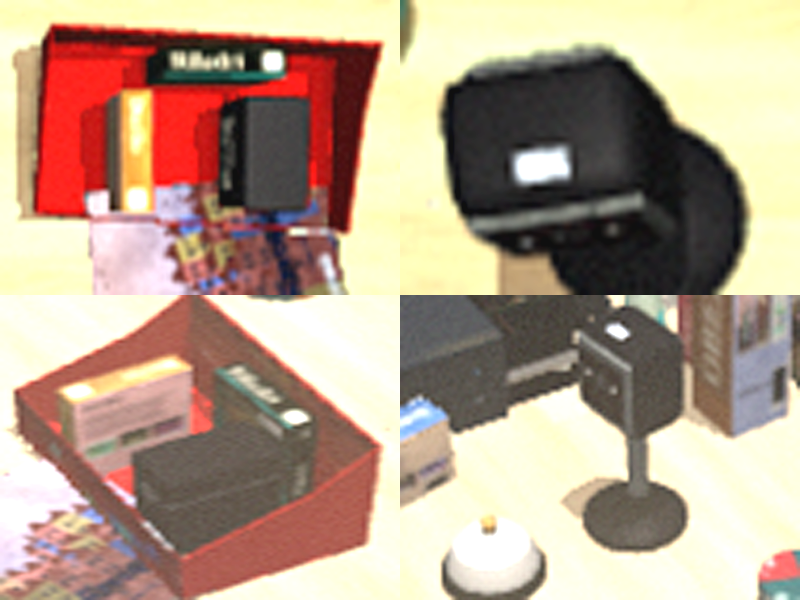

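Deck box top face spans crop x 246–308, y 97–208 (top view px about 403–418, 223–249). The bell knob is at about (263.4,173.5) in the side view. The scanner window looks toward the robot, turned slightly.

Run:
```python
from h import *
np.set_printoptions(precision=4,suppress=True)
T=snapshot("top");S=snapshot("side")
ct=lambda x,y:(345+x/4.21-.4,200+y/4.21-.4)
cs=lambda x,y:(285+x/4.706-.4,205+(y-295)/3.177-.4)
ht=lambda x,y:(225+(x-400)/6.557-.4,150+y/6.556-.4)
hs=lambda x,y:(240+(x-400)/3.81-.4,115+(y-295)/3.8125-.4)
print("box top",*[at_z(T,*ct(*p),.096)[:2] for p in((246,97),(307,97),(308,208),(246,207))])
print("box side",*[at_z(S,*cs(*p),.096)[:2] for p in((133,460),(245,425),(310,445))])
print("bell side",at_z(S,*hs(489,516),.058))
for q,c in(("bell","top"),("bell","side")):
    r=regions_of(q,c)[0]; m=r["region"]; s=T if c=="top" else S
    v,u=np.nonzero(m); print(c,r["confidence"],r["rect"],u.mean(),v.mean(),at_z(s,u.mean(),v.mean(),.025))
# brass pixels in the top view
I=T["color"].astype(float)[222:242,250:271]; b=(I[...,0]-I[...,2]); 
print(np.round(b[4:16,4:18]).astype(int))
print("scn top rear L,R, front L,R",*[at_z(T,*ht(*p),.192)[:2] for p in((450,85),(605,55),(470,215),(645,192))])
print("scn foot side/top",at_z(S,*hs(635,515),.008),at_z(T,*ht(650,210),.005))
W=[at_z(S,*hs(*p),z)[:2] for p,z in(((580,332),.192),((632,365),.192),((632,433),.108),((582,398),.108))]
print("front face side",*W)
print("mesh side top rear",at_z(S,*hs(683,345),.192))
```

```text
box top [ 0.5283 -0.2174] [ 0.5287 -0.2538] [ 0.4625 -0.2535] [ 0.4627 -0.2168]
box side [ 0.4592 -0.2248] [ 0.5264 -0.2249] [ 0.544  -0.2589]
bell side [0.512  0.1641 0.058 ]
top 0.56 [261.3, 230.4, 29.8, 29.8] 260.95238095238096 230.67953667953668 [0.5063 0.1578 0.025 ]
side 0.95 [264.1, 184.9, 30.8, 25.4] 264.4397705544933 185.5831739961759 [0.5037 0.1431 0.025 ]
[[ -8 -10 -12 -14 -13 -18 -19 -18 -18 -16  -5  12  16  17]
 [ -9  -8  12  23  11  -9 -21 -17 -18 -20 -16   4  20  17]
 [ -4  35  90 113  84  20 -23 -19 -17 -19 -17  -3  20  19]
 [  7 110 123 116 115  59 -11 -20 -17 -18 -19 -10  19  16]
 [  9 123 120 115 114  86   5 -20 -18 -19 -19  -9  19  18]
 [  2  69 116 115 107  47 -16 -20 -18 -17 -18  -3  19  19]
 [ -5   7  36  54  18  -3 -22 -18 -18 -18 -15   4  21  17]
 [ -7  -7  -4   0 -15 -18 -19 -19 -19 -18  -8  16  20  19]
 [ -6  -4  -5  -9 -11 -14 -16 -18 -19 -17   6  20  19  18]
 [ -7  -7  -7  -8  -9 -12 -16 -19 -17  -1  16  20  19  19]
 [  4   0  -3  -9 -10 -14 -12  -6   3  18  21  19  19  19]
 [ 20  13  10   4  -1   2   5  15  23  21  20  20  19  16]]
scn top rear L,R, front L,R [0.6601 0.1955] [0.6712 0.1403] [0.6133 0.1867] [0.6219 0.1246]
scn foot side/top [0.6406 0.1585 0.008 ] [0.6457 0.1606 0.005 ]
front face side [0.6077 0.1751] [0.6201 0.1158] [0.6316 0.1415] [0.62  0.204]
mesh side top rear [0.6662 0.1188 0.192 ]
```

```bash
cat >> h.py <<'E'
from scipy.spatial.transform import Rotation as Ro
def move(p,rpy):
    o=manip.get_obs(); R0=Ro.from_euler("xyz",o["tool_rot"],degrees=True); R1=Ro.from_euler("xyz",rpy,degrees=True)
    return np.r_[R0.inv().apply(np.array(p)-o["ee_pos"])*100,(R0.inv()*R1).as_rotvec()]
E
python3 - <<'E'
from h import *
from scipy.optimize import least_squares
np.set_printoptions(precision=4,suppress=True)
T=snapshot("top");S=snapshot("side")
def brass(s,u0,u1,v0,v1):
    I=s["color"].astype(float)[v0:v1,u0:u1]; w=np.clip(I[...,0]-I[...,2]-40,0,60); v,u=np.mgrid[v0:v1,u0:u1]
    return (u*w).sum()/w.sum(),(v*w).sum()/w.sum(),w.sum()/60
a=brass(T,250,266,225,238); b=brass(S,258,270,170,178); print(a,b,tri(T,a[:2],S,b[:2]), at_z(T,*a[:2],.055),at_z(S,*b[:2],.055))
ht=lambda x,y:(225+(x-400)/6.557-.4,150+y/6.556-.4)
hs=lambda x,y:(240+(x-400)/3.81-.4,115+(y-295)/3.8125-.4)
f,r=-.03,.035
M=[(T,ht(450,85),(r,.037,.192)),(T,ht(612,52),(r,-.037,.192)),(T,ht(468,218),(f,.037,.192)),(T,ht(648,195),(f,-.037,.192)),
(S,hs(579,332),(f,.037,.192)),(S,hs(632,364),(f,-.037,.192)),(S,hs(632,435),(f,-.037,.108)),(S,hs(582,400),(f,.037,.108)),(S,hs(684,343),(r,-.037,.192)),(S,hs(635,516),(0,0,.008))]
def res(p):
    o=[]
    for s,uv,P in M:
        c,sn=np.cos(p[2]),np.sin(p[2]); o+=list((proj(s,[p[0]+c*P[0]-sn*P[1],p[1]+sn*P[0]+c*P[1],P[2]])-uv).ravel())
    return np.array(o)
k=least_squares(res,[.643,.159,.17],loss="soft_l1"); p=k.x; print(p[:2],np.degrees(p[2])); print(res(p).reshape(-1,2).round(1).tolist())
print("window",p[0]-.03*np.cos(p[2]),p[1]-.03*np.sin(p[2]))
# deck box fit
ct=lambda x,y:(345+x/4.21-.4,200+y/4.21-.4)
cs=lambda x,y:(285+x/4.706-.4,205+(y-295)/3.177-.4)
M=[(T,ct(246,97),(.035,.02,.094)),(T,ct(308,97),(.035,-.02,.094)),(T,ct(308,208),(-.035,-.02,.094)),(T,ct(246,207),(-.035,.02,.094)),(S,cs(133,458),(-.035,.02,.094)),(S,cs(245,424),(.035,.02,.094))]
for m in M: m[2]
M=[(s,uv,(P[0],P[1],.096)) for s,uv,P in M]
k=least_squares(res,[.496,-.236,0]); p=k.x; print("box",p[:2],np.degrees(p[2])); print(res(p).reshape(-1,2).round(1).tolist())
print(manip.get_obs()["time"]); print(move([.512,.162,.26],[180,0,108]))
E
```

```text
(np.float64(256.8313641245972), np.float64(229.64446831364126), np.float64(15.516666666666667)) (np.float64(263.0655487804878), np.float64(172.4047256097561), np.float64(21.866666666666667)) (array([0.5094, 0.1606, 0.0622]), np.float64(0.0030914203031282062)) [0.5082 0.1628 0.055 ] [0.514 0.168 0.055]
[0.6433 0.1582] 7.861615182857994
[[-1.6, -5.4], [5.0, -4.5], [-1.5, 1.6], [2.6, 1.0], [-2.0, -2.6], [-0.7, 0.1], [0.2, 5.0], [-1.3, 2.8], [3.4, -2.4], [0.8, -0.5]]
window 0.6135915692480531 0.154129443277018
box [ 0.4954 -0.2375] -0.23565375798287294
[[0.1, -0.8], [1.3, -0.6], [1.6, 0.9], [0.3, 0.9], [-1.1, -1.6], [-0.2, -2.3]]
1.4
[-42.938  -35.2459  -2.8691   0.      -0.       0.9188]
```

servo_tool --pt "-4 0 -3 0 0 0.1" --pt "-7.5 -3.5 -3 0 0 0.2" --pt "-11 -7 -3 0 0 0.3" --pt "-14 -10.5 -3 0 0 0.4" --pt "-17 -14 -3 0 0 0.5" --fingers 0

```text
time: 1.82
ee_pos: [0.3277, 0.4741, 0.2614]
tool_rot: [180.0, -0.0, 131.7]
ft_force: [0.9, 0.6, -0.6]
finger_gap: 0.297
grip_force: 0.0
```

```bash
python3 -c "
from h import *
o=manip.get_obs();print(o['time'],o['ee_pos'],o['tool_rot'],o['finger_gap'],o['qpos']);print(move([.510,.1625,.26],[180,0,108]))"
```

```text
1.8167 [0.32771361 0.47408151 0.26143448] [ 1.79960822e+02 -1.14411313e-02  1.31688509e+02] 0.2971422231210384 [-69.32835433  16.41124671   9.62596078 101.56677297  -3.05882958
  62.23371289 -16.97502203]
[-3.53915636e+01 -7.11014335e+00  1.31519098e-01  6.32740076e-04
 -3.38186215e-04  4.13442391e-01]
```

servo_tool --pt "-4 -0.8 0 0 0 0.1" --pt "-8 -1.6 0 0 0 0.2" --pt "-12 -2.4 0 0 0 0.3" --pt "-16 -3.2 0 0 0 0.4" --pt "-20 -4 0 0 0 0.41"

```text
time: 2.23
ee_pos: [0.4315, 0.2987, 0.2616]
tool_rot: [180.0, -0.0, 108.2]
ft_force: [1.4, -0.1, 0.9]
finger_gap: -0.001
grip_force: 0.0
```

```bash
python3 -c "
from h import *
o=manip.get_obs();print(o['time'],o['ee_pos'],o['tool_rot'],o['finger_gap']);print(move([.510,.1625,.16],[180,0,108]))"
```

```text
2.2333 [0.43146045 0.29867196 0.26159521] [ 1.79964943e+02 -3.36790996e-02  1.08214646e+02] -0.0011691726671697533
[-1.53958089e+01  3.19776642e+00  1.01524310e+01  6.10760557e-04
 -5.88956576e-04  3.74610382e-03]
```

servo_tool --pt "-4 0.8 1 0 0 0" --pt "-8 1.6 3 0 0 0" --pt "-11.5 2.4 5 0 0 0" --pt "-14.5 3.2 7.5 0 0 0" --pt "-15.4 3.2 10 0 0 0"

```text
time: 2.65
ee_pos: [0.5134, 0.1593, 0.1614]
tool_rot: [179.8, 0.1, 108.1]
ft_force: [0.5, 0.4, -0.4]
finger_gap: -0.003
grip_force: 0.0
```

servo_tool --pt "0 0 2 0 0 0" --pt "0 0 3.5 0 0 0" --pt "0 0 5 0 0 0" --pt "0 0 6 0 0 0" --pt "0 0 6 0 0 0"

```text
time: 3.07
ee_pos: [0.5088, 0.1642, 0.0995]
tool_rot: [-179.8, 0.0, 108.5]
ft_force: [0.0, -0.1, 0.7]
finger_gap: 0.005
grip_force: 0.0
```

Run:
```python
from h import *
np.set_printoptions(precision=4,suppress=True)
T=snapshot("top");S=snapshot("side");o=manip.get_obs();print(o['time'],o['ee_pos'],o['tool_rot'],o['ft_force'])
K=np.array([.5094,.1625,.058])
def c(s,x,y):
    i=s["color"][:,:,::-1].copy(); i=cv2.resize(i[y:y+50,x:x+66],(396,300),interpolation=cv2.INTER_CUBIC)
    for P,col in((o['ee_pos'],(0,255,0)),(K,(255,0,255))):
        u=(proj(s,P)[0]-[x,y]+.5)*6; cv2.circle(i,tuple(int(z) for z in u),3,col,1)
    return cv2.convertScaleAbs(i,alpha=1.4,beta=10)
cv2.imwrite("pics/bell1.png",np.hstack([c(S,235,145),c(T,228,205)]))
```

```text
3.1667 [0.5102 0.1646 0.1015] [179.9995   0.0018 108.5069] [-0.2964  0.3972 -0.008 ]
```

View pics/bell1.png

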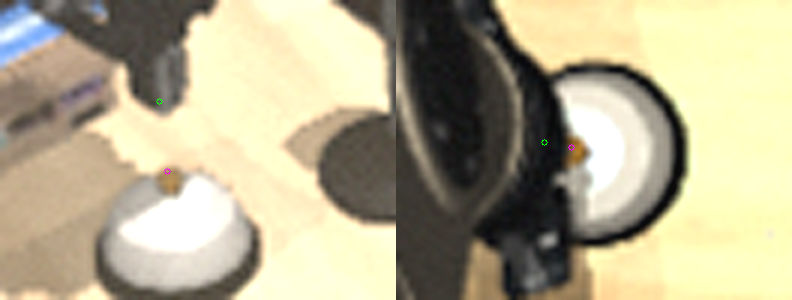

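The side view has the fingertip at (160,105) above the knob at (171,172). The top view has the knob 2 mm to the right of my estimate, so I'll correct for that and descend.

servo_tool --pt "-0.3 -0.15 1.5 0 0 0" --pt "-0.3 -0.15 2.8 0 0 0" --pt "-0.3 -0.15 3.7 0 0 0" --pt "-0.3 -0.15 4.1 0 0 0" --pt "-0.3 -0.15 4.1 0 0 0"

```text
time: 3.58
ee_pos: [0.5094, 0.1614, 0.0601]
tool_rot: [-180.0, -0.0, 108.5]
ft_force: [-1.2, -0.5, -0.4]
finger_gap: 0.002
grip_force: 0.0
```

servo_tool --pt "0 0 0.2 0 0 0" --pt "0 0 0.4 0 0 0" --pt "0 0 0.5 0 0 0" --pt "0 0 0.55 0 0 0" --pt "0 0 0.55 0 0 0"

```text
time: 4.0
ee_pos: [0.5102, 0.1616, 0.0553]
tool_rot: [179.9, -0.0, 108.5]
ft_force: [0.8, 0.2, 4.9]
finger_gap: -0.001
grip_force: 2.5
```

servo_tool --pt "0 0 0.1 0 0 0" --pt "0 0 0.2 0 0 0" --pt "0 0 0.25 0 0 0" --pt "0 0 0.3 0 0 0" --pt "0 0 0.3 0 0 0"

```text
time: 4.42
ee_pos: [0.5104, 0.1616, 0.0536]
tool_rot: [179.9, -0.1, 108.5]
ft_force: [-4.3, -0.0, 20.2]
finger_gap: -0.001
grip_force: 9.7
```

The force rose to 20 N, well past the 8 N spring, so the plunger is at its stop. I'll retract and go to the tray.

servo_tool --pt "0 0 -1 0 0 0" --pt "0 0 -4 0 0 0" --pt "0 0 -8 0 0 0" --pt "0 0 -12 0 0 0" --pt "0 0 -16 0 0 0"

```text
time: 4.83
ee_pos: [0.5088, 0.1607, 0.2132]
tool_rot: [-179.9, 0.0, 108.5]
ft_force: [1.0, 0.5, -0.0]
finger_gap: -0.004
grip_force: 0.0
```

```bash
python3 -c "
from h import *
o=manip.get_obs();print(o['time'],o['ee_pos'],o['tool_rot'],o['ft_force']);print(move([.4955,-.237,.25],[180,0,180]))"
```

```text
4.8333 [0.50877694 0.16066044 0.21320562] [-1.79918414e+02  2.75019353e-02  1.08482072e+02] [ 0.96580078  0.49992755 -0.02768665]
[-3.72958991e+01 -1.38705654e+01 -3.64178883e+00 -1.53365088e-03
 -4.72705973e-04 -1.24822342e+00]
```

servo_tool --pt "-3.7 -1.4 -1 0 0 -0.1" --pt "-7.4 -2.8 -2 0 0 -0.2" --pt "-11.1 -4.2 -3 0 0 -0.32" --pt "-14.8 -5.6 -3.6 0 0 -0.44" --pt "-18.5 -6.9 -3.6 0 0 -0.56" --fingers 8.5

```text
time: 5.25
ee_pos: [0.503, -0.0328, 0.2491]
tool_rot: [179.9, 0.1, 139.9]
ft_force: [1.0, 0.2, -0.6]
finger_gap: 0.708
grip_force: 0.0
```

```bash
python3 -c "
from h import *
o=manip.get_obs();print(o['time'],o['ee_pos'],o['tool_rot'],o['qpos']);print(move([.4955,-.237,.25],[180,0,180]))"
```

```text
5.25 [ 0.50296078 -0.03283582  0.24910019] [1.79896271e+02 6.56543183e-02 1.39851368e+02] [-26.10206633  10.17368568  26.02165298 112.41365569  -5.26150528
  58.41587623  52.16697025]
[-1.25937595e+01 -1.60866749e+01 -1.04674178e-01  1.33424953e-03
  1.73291095e-03 -7.00724512e-01]
```

servo_tool --pt "-2.5 -3.2 0 0 0 -0.12" --pt "-5 -6.4 0 0 0 -0.24" --pt "-7.6 -9.6 0 0 0 -0.36" --pt "-10.1 -12.9 0 0 0 -0.48" --pt "-12.6 -16.1 0 0 0 -0.6"

```text
time: 5.67
ee_pos: [0.4953, -0.2106, 0.2476]
tool_rot: [180.0, -0.0, 170.5]
ft_force: [1.2, 0.8, -0.3]
finger_gap: 0.996
grip_force: 0.0
```

servo_tool --pt "0 0 0 0 0 -0.1" --pt "0 0 0 0 0 -0.1" --pt "0 0 0 0 0 -0.1"

```text
time: 5.92
ee_pos: [0.4957, -0.2087, 0.2474]
tool_rot: [180.0, -0.0, 175.7]
ft_force: [0.6, -0.5, 0.1]
finger_gap: 0.996
grip_force: 0.0
```

Run:
```python
from h import *
np.set_printoptions(precision=4,suppress=True)
T=snapshot("top");S=snapshot("side");o=manip.get_obs();print(o['time'],o['ee_pos'],o['tool_rot'],o['finger_gap'],o['qpos']);print(move([.4955,-.237,.25],[180,0,180]))
B=[[.4954+a,-.2375+b,.096] for a,b in((-.035,-.02),(-.035,.02),(.035,.02),(.035,-.02))]
def c(s,x,y):
    i=cv2.resize(s["color"][y:y+75,x:x+99,::-1],(396,300),interpolation=cv2.INTER_CUBIC)
    i=cv2.convertScaleAbs(i,alpha=2,beta=20)
    u=(proj(s,B)-[x,y]+.5)*4; cv2.polylines(i,[u.astype(int)],True,(255,0,255))
    return i
cv2.imwrite("pics/tray1.png",np.hstack([c(S,280,215),c(T,345,195)]))
```

```text
6.0167 [ 0.4962 -0.2075  0.2475] [179.9522  -0.0329 175.867 ] 0.9956658356770897 [ -6.2313  14.1165  26.6926 108.2775  -7.3626  59.3126 109.4074]
[-0.1406 -2.9497 -0.2575  0.0009 -0.0005 -0.0721]
```

View pics/tray1.png

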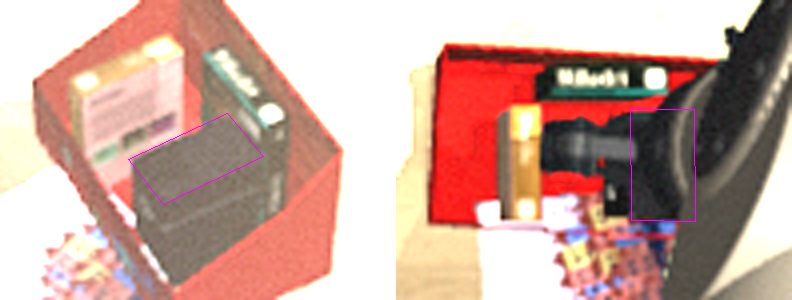

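The overlay agrees with the box top to within about 3 mm, and the box yaw is about 0. I'll use a 5.6 cm opening so that both fingers fit in the free gaps.

servo_tool --pt "-0.1 -1.5 1 0 0 -0.072" --pt "-0.1 -2.95 3 0 0 -0.072" --pt "-0.1 -2.95 6 0 0 -0.072" --pt "-0.1 -2.95 9 0 0 -0.072" --pt "-0.1 -2.95 10 0 0 -0.072" --fingers 5.6

```text
time: 6.43
ee_pos: [0.4931, -0.236, 0.1441]
tool_rot: [179.9, -0.3, -179.9]
ft_force: [-0.9, 0.2, -0.6]
finger_gap: 0.656
grip_force: 0.0
```

servo_tool --pt "0 0 0.5 0 0 0" --pt "0 0 1 0 0 0" --pt "0 0 1 0 0 0"

```text
time: 6.68
ee_pos: [0.4956, -0.2381, 0.1381]
tool_rot: [-180.0, 0.0, -179.9]
ft_force: [-1.0, 0.1, 1.0]
finger_gap: 0.654
grip_force: 0.0
```

Run:
```python
from h import *
np.set_printoptions(precision=4,suppress=True)
S=snapshot("side");T=snapshot("top");o=manip.get_obs();print(o['time'],o['ee_pos'],o['tool_rot'],o['finger_gap'],o['ft_force']);print(move([.4955,-.2375,.066],[180,0,180]))
def c(s,x,y):
    return cv2.convertScaleAbs(cv2.resize(s["color"][y:y+75,x:x+99,::-1],(396,300),interpolation=cv2.INTER_CUBIC),alpha=2,beta=20)
cv2.imwrite("pics/tray2.png",np.hstack([c(S,280,215),c(T,345,195)]))
```

```text
6.7833 [ 0.4959 -0.2386  0.1389] [-179.9752    0.1138 -179.9692] 0.6549851191957019 [ 0.2425 -0.7507 -0.0039]
[ 0.055   0.1151  7.2934 -0.0004  0.002   0.0005]
```

View pics/tray2.png

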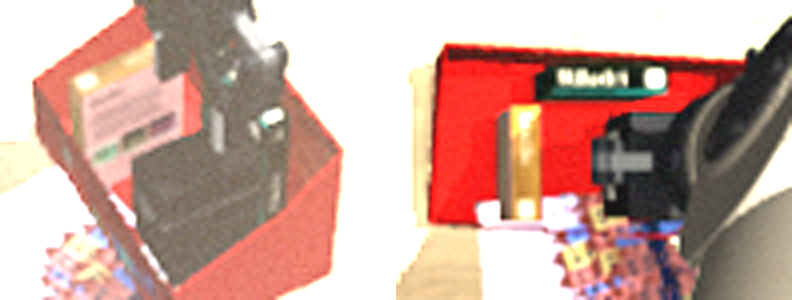

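The fingers straddle the box in both views: left finger at about x 600 and the pack edge at about 540 in the top crop. Descending.

servo_tool --pt "0 0.1 1.5 0 0 0" --pt "0 0.1 3 0 0 0" --pt "0 0.1 4 0 0 0" --pt "0 0.1 4.8 0 0 0" --pt "0 0.1 5.2 0 0 0"

```text
time: 7.2
ee_pos: [0.4949, -0.2375, 0.0853]
tool_rot: [180.0, -0.0, -180.0]
ft_force: [0.8, 0.0, -0.3]
finger_gap: 0.658
grip_force: 0.0
```

servo_tool --pt "0 0 0.8 0 0 0" --pt "0 0 1.6 0 0 0" --pt "0 0 2.0 0 0 0" --pt "0 0 2.0 0 0 0"

```text
time: 7.53
ee_pos: [0.4944, -0.2374, 0.0648]
tool_rot: [180.0, -0.1, -180.0]
ft_force: [-0.2, -0.0, 0.9]
finger_gap: 0.658
grip_force: 0.0
```

No contact on the way down. Closing gently.

servo_tool --pt "0 0 0 0 0 0" --pt "0 0 0 0 0 0" --pt "0 0 0 0 0 0" --pt "0 0 0 0 0 0" --pt "0 0 0 0 0 0" --fingers 2.5 --newtons 40

```text
time: 7.95
ee_pos: [0.495, -0.2376, 0.0659]
tool_rot: [-180.0, 0.0, -180.0]
ft_force: [-0.0, -0.2, -0.5]
finger_gap: 0.466
grip_force: 39.9
```

servo_tool --pt "0 0 -0.5 0 0 0" --pt "0 0 -1 0 0 0" --pt "0 0 -2 0 0 0" --pt "0 0 -3.5 0 0 0" --pt "0 0 -5 0 0 0"

```text
time: 8.37
ee_pos: [0.4948, -0.2376, 0.1168]
tool_rot: [180.0, -0.0, -180.0]
ft_force: [-0.2, -0.1, -0.8]
finger_gap: 0.465
grip_force: 40.0
```

The gap of 0.466 matches the 40 mm box, and the grip is holding.

servo_tool --pt "0 0 -3 0 0 0" --pt "0 0 -6 0 0 0" --pt "0 0 -9 0 0 0" --pt "0 0 -12 0 0 0" --pt "0 0 -13.5 0 0 0"

```text
time: 8.78
ee_pos: [0.496, -0.2386, 0.2555]
tool_rot: [-179.9, 0.3, 180.0]
ft_force: [1.5, -0.7, -1.6]
finger_gap: 0.467
grip_force: 40.4
```

Run:
```python
from h import *
np.set_printoptions(precision=4,suppress=True)
o=manip.get_obs();print(o['time'],o['ee_pos'],o['tool_rot'],o['finger_gap'],o['qpos']);print(move([.485,.135,.25],[180,0,99]))
T=snapshot("top");S=snapshot("side")
def c(s,x,y):
    return cv2.convertScaleAbs(cv2.resize(s["color"][y:y+100,x:x+132,::-1],(396,300),interpolation=cv2.INTER_CUBIC),alpha=1.6,beta=15)
cv2.imwrite("pics/lift.png",np.hstack([c(S,260,180),c(T,330,180)]))
```

```text
8.7833 [ 0.496  -0.2386  0.2555] [-179.9188    0.3155  179.9731] 0.4669693154921053 [ -3.4228  14.8021  27.3932 106.4408  -7.8371  60.2631 117.0286]
[ 1.1242 37.3586  0.4884  0.0027  0.0056  1.4132]
```

View pics/lift.png

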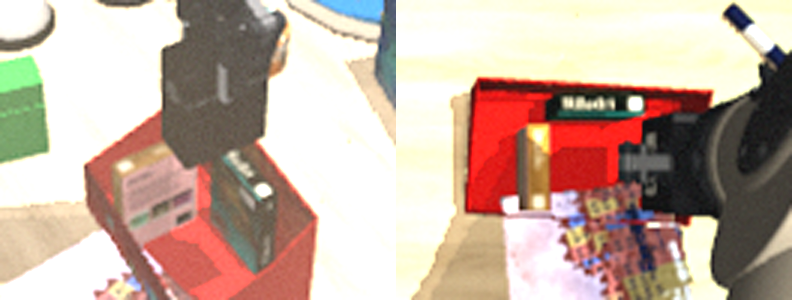

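The side crop shows the box lifted clear, about (215,120). Both thin packs are still standing in the tray. Carrying the box to the scanner.

servo_tool --pt "0.1 2 0 0 0 0.06" --pt "0.2 5 0 0 0 0.16" --pt "0.4 8 0 0 0 0.27" --pt "0.5 11 0 0 0 0.38" --pt "0.6 14 0 0 0 0.49"

```text
time: 9.3
ee_pos: [0.4877, -0.0963, 0.2499]
tool_rot: [-180.0, -0.1, 151.6]
ft_force: [-0.4, -0.1, -2.0]
finger_gap: 0.468
grip_force: 40.2
```

```bash
python3 -c "
from h import *
o=manip.get_obs();print(o['time'],o['ee_pos'],o['tool_rot'],o['finger_gap']);print(move([.485,.135,.25],[180,0,99]))"
```

```text
9.3 [ 0.48774029 -0.09629802  0.24988612] [-1.79960758e+02 -8.56609121e-02  1.51599235e+02] 0.4675306605670338
[ 1.12424176e+01  2.02156114e+01 -8.42534000e-03 -1.32235989e-03
 -1.07418280e-03  9.18030135e-01]
```

servo_tool --pt "1.5 2.6 0 0 0 0.11" --pt "3 5.3 0 0 0 0.22" --pt "4.5 8 0 0 0 0.33" --pt "6 10.7 0 0 0 0.44" --pt "7.5 13.4 0 0 0 0.55"

```text
time: 9.72
ee_pos: [0.4846, 0.0572, 0.25]
tool_rot: [-179.9, -0.0, 120.1]
ft_force: [0.5, 0.1, -1.3]
finger_gap: 0.462
grip_force: 40.2
```

```bash
python3 -c "
from h import *
o=manip.get_obs();print(o['time'],o['ee_pos'],o['tool_rot'],o['finger_gap']);print(move([.485,.135,.25],[180,0,99]))"
```

```text
9.7167 [0.48464505 0.05717566 0.24998591] [-1.79920887e+02 -2.46976692e-02  1.20106618e+02] 0.46195249081483164
[ 6.71472833e+00  3.93445677e+00 -3.94681242e-03 -1.44453049e-03
 -1.71843158e-04  3.68380213e-01]
```

servo_tool --pt "2 1.2 0 0 0 0.11" --pt "4 2.4 0 0 0 0.22" --pt "5.7 3.4 0 0 0 0.33" --pt "6.7 3.9 0 0 0 0.37" --pt "6.7 3.9 0 0 0 0.37"

```text
time: 10.13
ee_pos: [0.4843, 0.1363, 0.2497]
tool_rot: [-179.9, -0.0, 99.4]
ft_force: [-0.3, 0.4, -0.9]
finger_gap: 0.464
grip_force: 40.3
```

servo_tool --pt "0 0 2 0 0 0" --pt "0 0 4 0 0 0" --pt "0 0 6 0 0 0" --pt "0 0 7.2 0 0 0" --pt "0 0 7.2 0 0 0"

```text
time: 10.55
ee_pos: [0.4832, 0.1314, 0.1759]
tool_rot: [-179.7, 0.1, 99.2]
ft_force: [-0.1, -0.1, -1.5]
finger_gap: 0.458
grip_force: 40.2
```

Run:
```python
from h import *
np.set_printoptions(precision=4,suppress=True)
o=manip.get_obs();print(o['time'],o['ee_pos'],o['tool_rot'],o['finger_gap'],o['ft_force'])
T=snapshot("top");S=snapshot("side")
yaw=np.radians(o['tool_rot'][2]-180); c_,s_=np.cos(yaw),np.sin(yaw)
def wp(P,o0,a): c,s=np.cos(a),np.sin(a); return [o0[0]+c*P[0]-s*P[1],o0[1]+s*P[0]+c*P[1],P[2]+(o0[2] if len(o0)>2 else 0)]
u0=[*o['ee_pos'][:2],o['ee_pos'][2]-.064]
box=[wp((a,b,z),u0,yaw) for z in(0,.094) for a,b in((-.035,-.02),(-.035,.02),(.035,.02),(.035,-.02))]
th=np.radians(9); sc=(.6433,.1585)
face=[wp((-.03,a,z),sc,th) for a,z in((.037,.108),(-.037,.108),(-.037,.192),(.037,.192))]
top=[wp((a,b,.192),sc,th) for a,b in((-.03,.037),(-.03,-.037),(.02,-.037),(.02,.037))]
def c(s,x,y,k=5):
    i=cv2.convertScaleAbs(cv2.resize(s["color"][y:y+75,x:x+80,::-1],None,fx=k,fy=k,interpolation=cv2.INTER_CUBIC),alpha=1.6,beta=25)
    f=lambda P:((proj(s,P)-[x,y]+.5)*k).astype(int)
    for P,col in((box[:4],(255,0,255)),(box[4:],(255,0,255)),(face,(0,200,0)),(top,(255,180,0))): cv2.polylines(i,[f(P)],True,col)
    return i
cv2.imwrite("pics/fin1.png",np.hstack([c(S,250,110),c(T,222,150)]))
```

```text
10.55 [0.4832 0.1314 0.1759] [-179.6716    0.1282   99.2467] 0.45837089222100547 [-0.1127 -0.0903 -1.4738]
```

View pics/fin1.png

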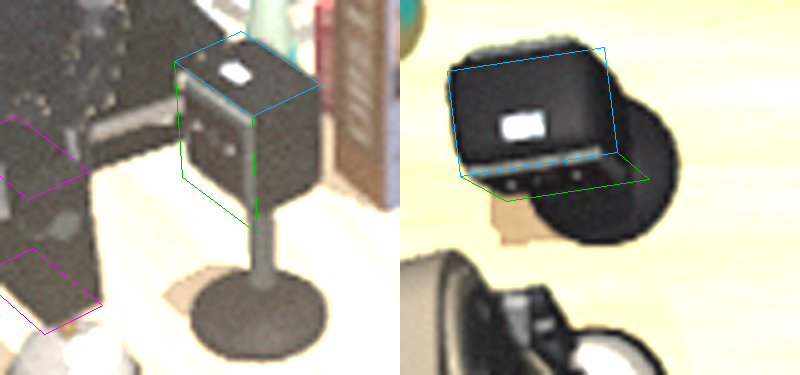

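The side overlay matches the held box corners (45,335) and (100,300). The scanner model matches the front edge in both views (about 9.3° yaw). Now the final fine approach.

```bash
python3 -c "
from h import *
o=manip.get_obs();print(o['time'],o['ee_pos'],o['tool_rot']);print(move([.4953,.1343,.178],[180,0,99.3]))"
```

```text
10.65 [0.48512955 0.13228086 0.17848069] [-1.79923210e+02  4.63323978e-02  9.92123086e+01]
[ 3.65269231e-02  1.03631571e+00  4.66502345e-02 -1.34085604e-03
  8.07626994e-04 -1.53104532e-03]
```

servo_tool --pt "0 0.3 0 0 0 0" --pt "0 0.6 0 0 0 0" --pt "0 0.9 0 0 0 0" --pt "0 1.0 0 0 0 0" --pt "0 1.0 0 0 0 0"

```text
time: 11.07
ee_pos: [0.4959, 0.1353, 0.1791]
tool_rot: [179.9, -0.0, 99.2]
ft_force: [0.3, 0.9, -1.3]
finger_gap: 0.465
grip_force: 40.3
```

servo_tool --pt "0 0 0 0 0 0" --pt "0 0 0 0 0 0" --pt "0 0 0 0 0 0" --pt "0 0 0 0 0 0" --pt "0 0 0 0 0 0"

```text
time: 11.48
ee_pos: [0.4952, 0.1351, 0.1787]
tool_rot: [-180.0, -0.0, 99.2]
ft_force: [-0.1, 0.8, -1.7]
finger_gap: 0.466
grip_force: 40.3
```

Run:
```python
from h import *
S=snapshot("side");T=snapshot("top");o=manip.get_obs();print(o['time'],o['ee_pos'],o['tool_rot'],o['finger_gap'],abs(o['qvel']).max())
c=lambda s,x,y,w,h:cv2.convertScaleAbs(cv2.resize(s["color"][y:y+h,x:x+w,::-1],(400,400*h//w),interpolation=cv2.INTER_CUBIC),alpha=1.5,beta=15)
cv2.imwrite("pics/fin2.png",np.hstack([c(S,225,105,160,200),c(T,200,120,240,300)[:500] if 0 else c(T,200,100,240,300)[:500]]))
```

```text
11.5833 [0.49526719 0.13509459 0.17871376] [-1.79997930e+02 -3.07658520e-03  9.92333974e+01] 0.4655073418266145 0.17533916917323192
```

View pics/fin2.png

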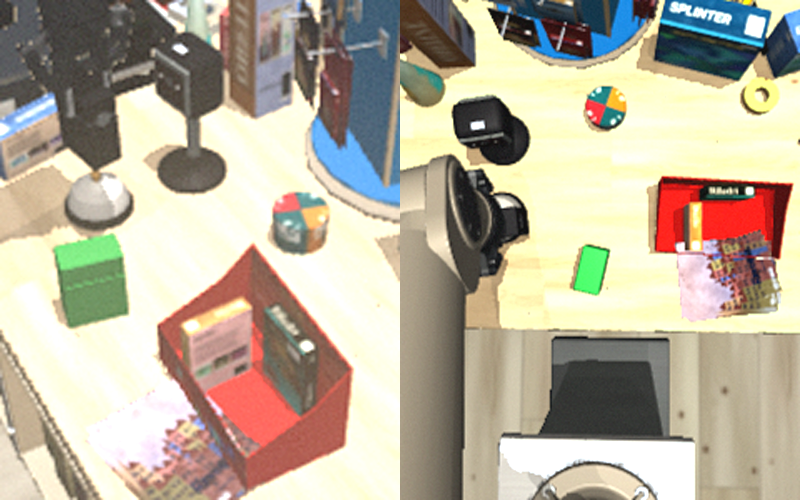

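The box is held upright at about (92,125) in the side crop, in front of the scanner head at (190,75). The bell, tray, packs and look-alike are all in place. Handing in.

```bash
python3 -c "
from station import manip
print(manip.job_done())"
```

```text
the job is handed in; nothing more can be done
None
```

I pressed the near bell fully down, then lifted the deck box from the tray. I handed in holding it upright and steady about 10 cm from the scanner window, barcode side towards it; the thin packs are still standing and nothing else was disturbed. I couldn't see the sticker itself in the pictures, so which way it faces rests on your description.

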